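# Put two camping lanterns back together on the shop counter

## Robot

A 6-joint arm with a two-finger parallel gripper is mounted at the origin on the work surface. World frame = base frame: x ahead of the robot, y to its left, z up, the work surface at z = 0. Lengths are in m, angles in degrees, forces in N, time in s.
With the tool pointing down it reaches from about 0.275 to 0.825 m from the base axis. Payload 4.9 kg.
Tool frame: the origin (TCP) lies between the finger pads; the fingertips stand 14 mm ahead of it and the grasp point (between the pads) lies 5 mm behind it; x points along the fingers, y is the direction in which the jaws open and shut, and the axes are right-handed (so a half turn about x gives the same grasp; the last joint's range is limited). The gripper opens to 85 mm and grips with 20 to 120 N. Pads are 22 mm wide; open, the fingers measure 114 mm over their backs; the gripper's body (76 mm by 85 mm) begins 54 mm behind the grasp point. The pads swing forward as they close: fully open they stand 13 mm farther back than shut.
Start: joints at [66.967, 18.69, -11.035, 60.275, 0, 82.311], TCP at [0.146, 0.53, 0.211] pointing down, gripper open.
Joint ranges: [-152.03, 152.03], [-55.5, 102.48], [-74.3, 77.21], [-110.64, 120.58], [-84.22, 78.4], [-180, 180]. Speed limits (degrees/s): [147.25, 147.25, 180, 180, 180, 180].

## Interface

Orientations are given as [roll, pitch, yaw] about the fixed x, y, z axes, in that order (R = Rz(yaw) Ry(pitch) Rx(roll)).
In Python, from bench import arm gives the robot as it stands. Calls block until the motion is done:
- arm.movep(position, orientation): joint-space move of the TCP to a pose.
- arm.movel(position, rotation=None, feed=0.15, threshold=None): straight line of the TCP; rotation=None keeps the orientation; feed is the mean speed in m/s. With threshold (N) it stops when the force on the tool has changed by that much, and returns True; else False.
- arm.goto_joints(angles): joint-space move.
- arm.grip(opening, grip_force=None): finger opening in m; grip_force is the grip in N (None keeps the last); returns when the fingers have stopped.
- arm.sleep(seconds).
- arm.solve_ik(position, orientation): joint angles nearest the present ones, or None.
- arm.read_state(): the state.
- arm.get_image(name): name is "scene" or "side" or "wrist"; returns (picture, depth): 420x560x3 uint8, blue, green, red; 420x560 float32, m along the optical axis (not along the pixel's ray), 0 where there is no reading.
- arm.camera_model(name): a dict with "K" (3x3 intrinsics, pixels), "k1" (the pictures are not rectified: a ray, as slopes to the right and down, at radius r is drawn at 1 + k1 r^2 times it, then the intrinsics apply), "pose" (4x4, takes a point from camera to world coordinates); the wrist camera has in their place "mount" (4x4, takes a point from camera to tool coordinates, whose origin is the TCP and whose axes are the tool frame's). Camera axes: x right, y down, z forward; pixel columns grow to the right and rows downward; lengths in m; the calibration is good to about 2 mm. A picture is of the moment at which its call begins: read the wrist's pose just before it. camera_model takes no time and is no camera call.
A pose or a line that the arm cannot do raises arm.IKError and nothing moves.
- arm.finish_job(): hands the job in, once; it reports no verdict.
Trained networks look in the newest picture that a camera, given by its name, has taken for a name from the list of things; names that differ only in an ending like _2 or _b are one class to them, and where a whole thing is asked for, a point or a joint stands for the part that bears it (a point fixed in the world has none). Each returns a list of dicts, best first, with "score" (0 to 1); they miss things now and then, are a little off and sometimes report something else, mostly with a low value. They report only what shows in the picture. A call takes as long as a camera call.
- arm.spot_in(camera, query): "rect" ([left, top, right, bottom] in pixels, round what is visible of it).
The state is a dict: "clock": time; "qpos": joint angles; "joint_velocities": joint speeds; "tau": joint torques, N m; "tool_pos": TCP position; "eef_rot": TCP orientation; "wrist_force": force on the tool from outside, world axes, zero at the start; "moment": the same for the moment, N m; "gripper_width": finger opening in m.
Only numpy, scipy, OpenCV 4.12 (cv2) and the standard library are available. Lean on these libraries where they do the work, as an engineer would, in place of code of your own. Each camera call takes 0.05 s, during which the arm holds its last target. There are 200 camera calls.

## Task

Put the two camping lanterns back together for the shelf: on each one stand the glass that belongs to it in the gallery around the burner, then set its matching hood on top of the glass, the large glass and hood on the large lantern and the small ones on the small. Handle the glass gently and do not knock it over, leave the lanterns standing where they are, and do not disturb the mug, compass or carton.

Things in the scene. Friction and masses are not known exactly. Their poses are not given: they have to be found in the camera images.
- lantern_large: Large green lantern base, 1.1 kg, loose. Tank diameter 110 mm. On top the gallery, a steel dish that holds the glass: floor at 80 mm height, 69 mm wide inside, its rim flaring to 80 mm at 87 mm height (it centres the glass). In its middle a burner with pale mantle, 28 mm thick, top at 140 mm. Valve wheel reaches 65 mm out on the -x side. Origin: centre of underside, z up.
- lantern_small: Small green lantern base, 0.6 kg, loose, same make. Tank diameter 80 mm. Gallery floor at 60 mm height, 55 mm wide inside, its rim flaring to 66 mm at 67 mm height. Burner with mantle 20 mm thick, top at 100 mm. Valve wheel reaches 50 mm out on the -x side. Origin: centre of underside, z up.
- globe_large: Large lantern glass: straight tube of pale, translucent frosted glass, open at both ends, 62 mm outside diameter, 3 mm wall, 90 mm tall, 0.16 kg, upright on the counter. Grip it across the outside near its top. In the large lantern's gallery its lower edge is 80 mm, its upper edge 170 mm above the counter. Origin: centre of its lower end, z up along the tube.
- globe_small: Small lantern glass: the same kind of tube, 48 mm outside diameter, 3 mm wall, 66 mm tall, 0.09 kg, upright on the counter. In the small lantern's gallery its lower edge is 60 mm, its upper edge 126 mm above the counter. Origin: centre of its lower end, z up along the tube.
- hood_large: Large green hood, 0.15 kg, upright. Skirt open below, 12 mm deep, 81 mm wide inside at its lower edge, 69 mm at its ceiling; brim diameter 112 mm, its upper face rising from 15 to 24 mm height; straight crown diameter 40 mm from 24 to 64 mm, to grip from above. Seated (glass against the ceiling) its lower edge is 158 mm above the counter. Origin: centre of its lower edge, z up.
- hood_small: Small green hood, 0.09 kg, upright. Skirt open below, 10 mm deep, 67 mm wide inside at its lower edge, 55 mm at its ceiling; brim diameter 84 mm, its upper face rising from 13 to 22 mm height; straight crown diameter 30 mm from 22 to 58 mm, to grip from above. Seated on the small glass its lower edge is 116 mm above the counter. Origin: centre of its lower edge, z up.
- mug: Dark blue enamel mug, not part of the job, 80 mm in diameter and 75 mm tall with a handle on its +y side reaching 70 mm from the axis; it stands among the lantern parts. Leave it alone. Origin: centre of the underside.
- compass: Brass pocket compass, not part of the job, 56 mm disc 14 mm tall with a small hinge lug. Leave it alone. Origin: centre of the underside.
- carton: Small cardboard carton with a green band, 55 x 80 x 34 mm, not part of the job. Leave it alone. Origin: centre of the underside.

How it is judged:
By the outcome, as a careful person would: the job done as asked, in the order asked, and still so for the second after the job is handed in, with the robot touching nothing.
It also fails if it takes over 112 s, if anything falls off the work surface, if the arm or the gripper's body presses on something with over 40 N, if the wrist force passes 120 N, or if a joint passes its speed limit or range.

## Working session

There is one attempt and no reset: what is moved stays moved. The work goes in short steps, each a Python script; the robot and the scene stay as the last script left them, time stands still between calls to the robot, and variables do not carry over. Pictures are saved under pics/ and viewed, about 12 in all and at most 16, crops included, and the job is handed in when it is done.

```bash
ls; mkdir -p pics; python3 - <<'E'
from bench import arm
import cv2, numpy as np
s=arm.read_state(); print({k:np.round(v,3).tolist() for k,v in s.items()})
for c in ["scene","side"]:
    im,d=arm.get_image(c); cv2.imwrite(f"pics/{c}0.png",im); np.save(f"pics/{c}0.npy",d)
    m=arm.camera_model(c); print(c,np.round(m["K"],1).tolist(),m["k1"],np.round(m["pose"],3).tolist())
    for q in "lantern_large lantern_small globe_large globe_small hood_large hood_small mug compass carton".split():
        print(q,[(np.round(r["rect"]).astype(int).tolist(),round(r["score"],2)) for r in arm.spot_in(c,q)][:3])
print(arm.camera_model("wrist"))
E
```

```text
pics
{'clock': 0.0, 'qpos': [66.967, 18.733, -11.091, 60.273, -0.001, 82.309], 'joint_velocities': [0.047, 0.077, -0.06, -0.023, 0.009, -0.095], 'tau': [0.0, -44.34, 26.244, 0.015, -0.0, -0.0], 'tool_pos': [0.145, 0.53, 0.211], 'eef_rot': [-97.059, 89.903, -112.401], 'wrist_force': [0.0, 0.456, -0.774], 'moment': [-0.016, 0.023, 0.016], 'gripper_width': 0.085}
scene [[399.1, 0.0, 280.9], [0.0, 399.1, 213.6], [0.0, 0.0, 1.0]] 0.008046754930580623 [[-0.423, 0.698, -0.577, 1.064], [0.906, 0.336, -0.257, 0.252], [0.014, -0.632, -0.775, 0.809], [0.0, 0.0, 0.0, 1.0]]
lantern_large [([203, 209, 246, 267], 0.69)]
lantern_small [([383, 294, 429, 336], 0.82)]
globe_large [([285, 245, 316, 294], 0.86), ([158, 139, 174, 160], 0.63)]
globe_small [([131, 188, 159, 220], 0.76)]
hood_large [([272, 186, 314, 218], 0.56), ([284, 246, 317, 291], 0.39)]
hood_small [([207, 165, 238, 191], 0.95)]
mug [([346, 204, 390, 245], 0.68)]
compass [([156, 138, 174, 160], 0.65)]
carton [([434, 238, 478, 274], 0.76)]
side [[507.3, 0.0, 277.0], [0.0, 507.3, 210.8], [0.0, 0.0, 1.0]] -0.031034185262026098 [[0.844, -0.2
[... 322 characters left out ...]
.91)]
hood_small [([281, 255, 321, 290], 0.71)]
mug [([206, 171, 237, 206], 0.97)]
compass [([336, 327, 366, 364], 0.94)]
carton [([170, 157, 196, 177], 0.72)]
{'K': array([[334.08246657,   0.        , 273.79162717],
       [  0.        , 334.08246657, 210.71308274],
       [  0.        ,   0.        ,   1.        ]]), 'k1': -0.014837804626792662, 'mount': array([[ 4.57872232e-04, -3.05527416e-01,  9.52183170e-01,
        -1.61987079e-01],
       [ 9.99999794e-01,  5.68290748e-04, -2.98517914e-04,
        -4.98311019e-04],
       [-4.49911479e-04,  9.52183110e-01,  3.05527613e-01,
        -7.86456543e-02],
       [ 0.00000000e+00,  0.00000000e+00,  0.00000000e+00,
         1.00000000e+00]])}
```

View pics/scene0.png

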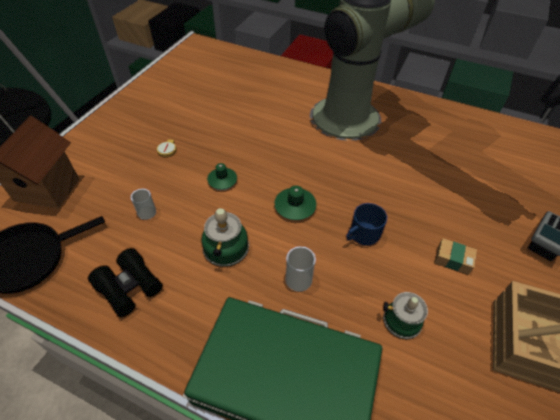

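View pics/side0.png

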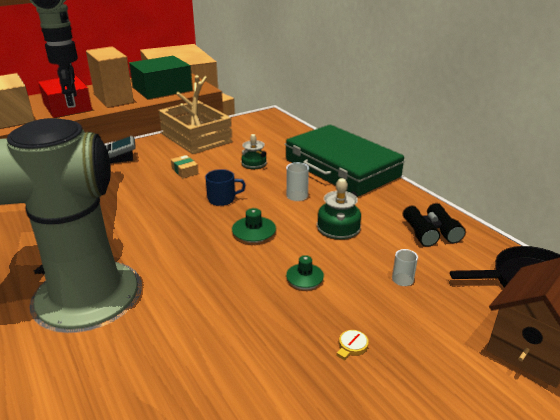

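Both pictures agree with the detections: large lantern at (224,238) in scene, small lantern (406,313), large glass (300,269), small glass (144,204), large hood (295,202), small hood (222,178). The mug (368,225), carton (456,256) and compass (166,149) stand apart from them. Next I'll get positions from depth.

```bash
cat > h.py <<'E'
from bench import arm
import cv2, numpy as np
from scipy.optimize import least_squares
from scipy.spatial.transform import Rotation as Rn
def tool_T():
    s=arm.read_state(); T=np.eye(4); T[:3,:3]=Rn.from_euler("xyz",s["eef_rot"],degrees=True).as_matrix(); T[:3,3]=s["tool_pos"]; return T
def cloud(c,d,pose=None):
    "HxWx3 world points, nan where no depth"
    m=arm.camera_model(c); pose=m["pose"] if pose is None else pose@m["mount"]
    v,u=np.mgrid[:420,:560]; p=np.stack([u,v],-1).reshape(-1,1,2).astype(float)
    n=cv2.undistortPoints(p,m["K"],np.array([m["k1"],0,0,0,0.])).reshape(420,560,2)
    z=np.where(d>0,d,np.nan)[...,None]
    return (np.concatenate([n*z,z],-1))@pose[:3,:3].T+pose[:3,3]
def circ(P,r,c0,free=False):
    f=lambda p:np.hypot(P[:,0]-p[0],P[:,1]-p[1])-(p[2] if free else r)
    s=least_squares(f,[*c0,r] if free else c0,loss="soft_l1",f_scale=.002)
    return s.x,np.median(abs(f(s.x)))
E
python3 - <<'E'
from h import *
R={"scene":dict(lantern_large=[203,209,246,267],lantern_small=[383,294,429,336],globe_large=[285,245,316,294],globe_small=[131,188,159,220],hood_large=[272,186,314,218],hood_small=[207,165,238,191],mug=[346,204,390,245],compass=[156,138,174,160],carton=[434,238,478,274]),
"side":dict(lantern_large=[318,176,360,241],lantern_small=[240,132,268,171],globe_large=[285,161,310,203],globe_small=[392,249,418,287],hood_large=[232,204,278,242],hood_small=[284,255,324,290],mug=[206,171,237,206],compass=[336,327,370,360],carton=[170,157,198,177])}
B=dict(lantern_large=(.02,.06,.055),lantern_small=(.015,.045,.04),globe_large=(.02,.08,.031),globe_small=(.015,.055,.024),hood_large=(.03,.06,.02),hood_small=(.027,.055,.015),mug=(.02,.07,.04),compass=(.008,.02,.028),carton=(.01,.05,.035))
for q,(a,b,r) in B.items():
    A=[]
    for c in R:
        P=cloud(c,np.load(f"pics/{c}0.npy")); l,t,rr,bb=R[c][q]; P=P[t:bb+1,l:rr+1].reshape(-1,3)
        Z=P[P[:,2]>.008]; S=P[(P[:,2]>a)&(P[:,2]<b)]; A.append(S)
        x,e=circ(S,r,np.median(S[:,:2],0)); print(q,c,len(Z),"zmax %.3f"%np.nanpercentile(Z[:,2],98),len(S),np.round(x,4),"res %.4f"%e,"mid",np.round((Z[:,:2].min(0)+Z[:,:2].max(0))/2,3))
    S=np.vstack(A);x,e=circ(S,r,np.median(S[:,:2],0)); print("   both",np.round(x,4),"%.4f"%e,"r %.3f az %.1f"%(np.hypot(*x),np.degrees(np.arctan2(x[1],x[0]))))
E
```

```text
lantern_large scene 2012 zmax 0.141 729 [ 0.6159 -0.0957] res 0.0028 mid [ 0.624 -0.091]
lantern_large side 2188 zmax 0.137 1006 [ 0.6194 -0.0877] res 0.0049 mid [0.662 0.002]
   both [ 0.617  -0.0908] 0.0036 r 0.624 az -8.4
lantern_small scene 1529 zmax 0.099 576 [0.6125 0.3444] res 0.0042 mid [0.623 0.338]
lantern_small side 630 zmax 0.098 260 [0.5815 0.2913] res 0.0089 mid [0.616 0.336]
   both [0.6149 0.3462] 0.0040 r 0.706 az 29.4
globe_large scene 1060 zmax 0.092 707 [0.6233 0.1018] res 0.0016 mid [0.622 0.102]
globe_large side 792 zmax 0.093 507 [0.6217 0.1036] res 0.0018 mid [0.66  0.177]
   both [0.6228 0.1026] 0.0017 r 0.631 az 9.4
globe_small scene 537 zmax 0.069 315 [ 0.6103 -0.3329] res 0.0014 mid [ 0.611 -0.332]
globe_small side 717 zmax 0.069 409 [ 0.608  -0.3322] res 0.0011 mid [ 0.608 -0.333]
   both [ 0.6088 -0.3324] 0.0012 r 0.694 az -28.6
hood_large scene 1083 zmax 0.067 126 [0.4236 0.0047] res 0.0006 mid [0.425 0.005]
hood_large side 998 zmax 0.067 168 [0.423  0.0059] res 0.0010 mid [0.424 0.006]
   both [0.4233 0.0054] 0.0009 r 0.423 az 0.7
hood_small scene 558 zmax 0.061 88 [ 0.4267 -0.2154] res 0.0008 mid [ 0.426 -0.216]
hood_small side 826 zmax 0.061 147 [ 0.4245 -0.2133] res 0.0008 mid [ 0.424 -0.213]
   both [ 0.4253 -0.214 ] 0.0010 r 0.476 az -26.7
mug scene 1220 zmax 0.077 886 [0.4325 0.1992] res 0.0018 mid [0.442 0.201]
mug side 908 zmax 0.077 680 [0.43   0.2001] res 0.0018 mid [0.429 0.199]
   both [0.4318 0.1995] 0.0018 r 0.476 az 24.8
compass scene 230 zmax 0.019 230 [ 0.3877 -0.4259] res 0.0067 mid [ 0.386 -0.424]
compass side 604 zmax 0.018 604 [ 0.3865 -0.4215] res 0.0072 mid [ 0.382 -0.425]
   both [ 0.3867 -0.4223] 0.0070 r 0.573 az -47.5
carton scene 966 zmax 0.037 945 [0.4096 0.414 ] res 0.0071 mid [0.413 0.416]
carton side 410 zmax 0.040 396 [0.4154 0.4088] res 0.0057 mid [0.413 0.413]
   both [0.4112 0.4113] 0.0070 r 0.582 az 45.0
```

```bash
cat >> h.py <<'E'
import warnings; warnings.filterwarnings("ignore")
def ori(psi):
    "tool down, jaws opening along azimuth psi (deg)"
    x=np.array([0,0,-1.]); y=np.array([np.cos(np.radians(psi)),np.sin(np.radians(psi)),0]); 
    return Rn.from_matrix(np.stack([x,y,np.cross(x,y)],1)).as_euler("xyz",degrees=True)
POS=dict(lantern_large=(.617,-.0908),lantern_small=(.6149,.3462),globe_large=(.6228,.1026),globe_small=(.6088,-.3324),hood_large=(.4233,.0054),hood_small=(.4253,-.214))
# band of heights and mean radius of the ring seen from above (0: disc centre)
RING=dict(lantern_large=(.0835,.091,.038),lantern_small=(.0635,.071,.031),globe_large=(.085,.096,.0295),globe_small=(.061,.072,.0225),hood_large=(.060,.070,0),hood_small=(.054,.064,0))
def look(name,c0=None,lift=0,tag=None):
    c0=np.array(POS[name] if c0 is None else c0); a,b,r=RING[name]; a+=lift;b+=lift
    T=tool_T(); im,d=arm.get_image("wrist")
    if tag: cv2.imwrite(f"pics/{tag}.png",im)
    P=cloud("wrist",d,T).reshape(-1,3); h=np.hypot(P[:,0]-c0[0],P[:,1]-c0[1])
    S=P[(P[:,2]>a)&(P[:,2]<b)&(h<(r or .02)+.02)]
    if r:
        S=S[np.hypot(S[:,0]-c0[0],S[:,1]-c0[1])>r-.014]
        x,e=circ(S,r,c0,True)
    else:
        (cx,cy),rad=cv2.minEnclosingCircle(S[:,:2].astype(np.float32)*100); m=(S[:,:2].max(0)+S[:,:2].min(0))/2
        x,e=np.array([m[0],m[1],rad/100]),np.hypot(m[0]-cx/100,m[1]-cy/100)
    print(name,"n",len(S),"fit",np.round(x,4),"res %.4f"%e,"ztop %.4f"%np.median(S[:,2]) ,"d",np.round(x[:2]-c0,4),"t %.1f"%arm.read_state()["clock"])
    return x
E
python3 - <<'E'
from h import *
T=tool_T(); y=T[:3,1]; print("start jaw az",np.degrees(np.arctan2(y[1],y[0])),"tool z",T[:3,2])
C=np.vstack([cloud(c,np.load(f"pics/{c}0.npy")).reshape(-1,3) for c in ("scene","side")]); C=C[~np.isnan(C).any(1)]
for n,p in POS.items():
    h=np.hypot(C[:,0]-p[0],C[:,1]-p[1]); S=C[(h>.065)&(h<.12)&(C[:,2]>.03)]
    print(n,"nearby high:",len(S), np.round(np.percentile(S[:,2],98),3) if len(S) else "", np.round(S.mean(0),3) if len(S) else "")
    for psi in (90,-90):
        qs=[arm.solve_ik([*p,z],ori(psi)) for z in (.04,.30)]
        print("   ",psi,[None if q is None else np.round(q).astype(int).tolist() for q in qs])
E
```

```text
start jaw az 74.65612581809368 tool z [ 9.64355075e-01 -2.64611582e-01  6.85268391e-06]
lantern_large nearby high: 18 0.083 [ 0.681 -0.075  0.075]
    90 [[-15, 35, -12, 43, 0, -15], [-15, 25, 11, 76, 0, -15]]
    -90 [[-15, 35, -12, 43, 0, 165], [-15, 25, 11, 76, 0, 165]]
lantern_small nearby high: 102 0.079 [0.721 0.303 0.063]
    90 [[23, 43, 4, 51, 0, 23], [23, 35, 28, 83, 0, 23]]
    -90 [[23, 43, 4, 51, 0, -157], [23, 35, 28, 83, 0, -157]]
globe_large nearby high: 322 0.074 [0.728 0.13  0.048]
    90 [[3, 36, -10, 44, 0, 3], [3, 26, 12, 77, 0, 3]]
    -90 [[3, 36, -10, 44, 0, -177], [3, 26, 12, 77, 0, -177]]
globe_small nearby high: 78 0.034 [ 0.693 -0.404  0.032]
    90 [[-35, 42, 1, 50, 0, -35], [-35, 34, 25, 82, 0, -35]]
    -90 [[-35, 42, 1, 50, 0, 145], [-35, 34, 25, 82, 0, 145]]
hood_large nearby high: 0  
    90 [[-9, 18, -42, 30, 0, -9], [-9, 2, -18, 69, 0, -9]]
    -90 [[-9, 18, -42, 30, 0, 171], [-9, 2, -18, 69, 0, 171]]
hood_small nearby high: 0  
    90 [[-36, 22, -35, 33, 0, -36], [-36, 8, -12, 70, 0, -36]]
    -90 [[-36, 22, -35, 33, 0, 144], [-36, 8, -12, 70, 0, 144]]
```

```bash
python3 - <<'E'
from h import *
for n in ("lantern_large","globe_large"):
    arm.movep([*POS[n],.30],ori(90)); arm.sleep(.2); look(n,tag="w_"+n)
E
```

```text
lantern_large n 757 fit [ 0.6149 -0.092   0.0395] res 0.0010 ztop 0.0857 d [-0.0021 -0.0012] t 4.0
globe_large n 477 fit [0.6186 0.1028 0.0291] res 0.0008 ztop 0.0893 d [-0.0042  0.0002] t 5.1
```

View pics/w_lantern_large.png

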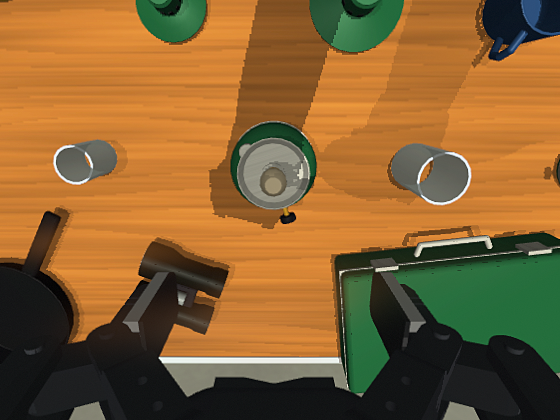

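View pics/w_globe_large.png

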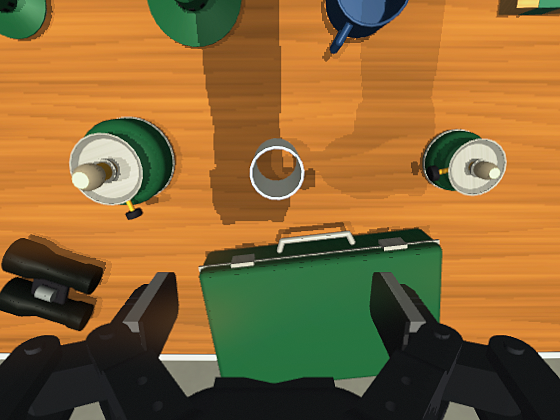

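The lantern gallery shows centred at (273,178) and the large glass at (277,172), both clear of neighbours. Now the pick and place of the large glass.

```bash
cat >> h.py <<'E'
def st(msg):
    s=arm.read_state(); print(msg,"t %.1f"%s["clock"],"pos",np.round(s["tool_pos"],4),"w %.4f"%s["gripper_width"],"F",np.round(s["wrist_force"],1)); return s
def pick(p,ztcp,force,up):
    arm.movel([p[0],p[1],ztcp+.08],feed=.2); arm.movel([p[0],p[1],ztcp],feed=.1)
    arm.grip(.0,grip_force=force); st("gripped")
    arm.movel([p[0],p[1],ztcp+.03],feed=.06); arm.movel([p[0],p[1],up],feed=.25); st("lifted")
def place(p,zseat,wopen,up,drop=.05,th=4):
    "zseat: TCP height at which the part should be seated"
    arm.movep([p[0],p[1],up],ori(90)); arm.movel([p[0],p[1],zseat+drop],feed=.15); arm.sleep(.2)
    arm.movel([p[0],p[1],zseat+.012],feed=.05); st("near")
    hit=arm.movel([p[0],p[1],zseat-.004],feed=.012,threshold=th); s=st(f"hit {hit}, above seat {arm.read_state()['tool_pos'][2]-zseat:.4f}")
    return s
E
python3 - <<'E'
from h import *
g=(.6186,.1028); l=(.6149,-.092)
pick(g,.055,25,.29)
place(l,.055+.080,None,.29)
E
```

```text
gripped t 7.3 pos [0.6194 0.103  0.0562] w 0.0613 F [-1.2  1.1  6.3]
lifted t 8.9 pos [0.6178 0.1027 0.2883] w 0.0612 F [-0.1  0.6 -1.9]
near t 11.7 pos [ 0.6152 -0.092   0.1473] w 0.0616 F [-0.4  0.5 -1.2]
hit True, above seat 0.0013 t 12.6 pos [ 0.6149 -0.0919  0.1363] w 0.0614 F [-0.3  0.2  4.5]
```

```bash
python3 - <<'E'
from h import *
arm.grip(.080); st("open")
l=(.6149,-.092)
arm.movel([*l,.21],feed=.12); arm.movel([*l,.32],feed=.25)
arm.sleep(.1); g=look("globe_large",c0=l,lift=.08,tag="w_g1")
arm.movep([*POS["hood_large"],.30],ori(90)); arm.sleep(.2); look("hood_large",tag="w_h1")
E
```

```text
open t 12.9 pos [ 0.6138 -0.0916  0.1347] w 0.0801 F [0.6 0.4 0. ]
globe_large n 677 fit [ 0.6142 -0.0918  0.0291] res 0.0008 ztop 0.1692 d [-0.0007  0.0002] t 14.4
hood_large n 819 fit [0.4208 0.0058 0.0199] res 0.0004 ztop 0.0633 d [-0.0025  0.0004] t 15.6
```

View pics/w_g1.png

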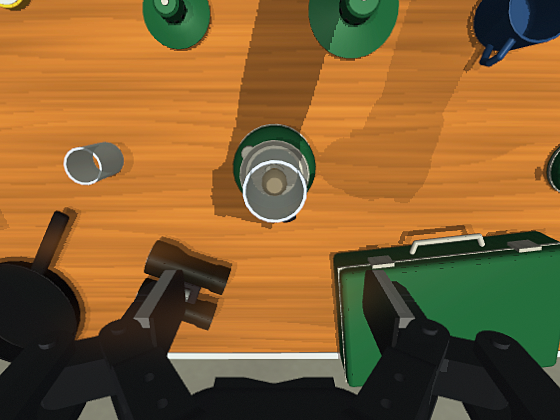

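Glass stands upright in the gallery (275,190), top at 169 mm. Now its hood.

```bash
python3 - <<'E'
from h import *
h=(.4208,.0058); l=(.6142,-.0918)
pick(h,.046,35,.30)
place(l,.047+.158,None,.30,drop=.035)
E
```

```text
gripped t 18.3 pos [0.4208 0.0058 0.046 ] w 0.0002 F [0.2 0.4 0.3]
lifted t 20.0 pos [0.42   0.0059 0.2987] w -0.0001 F [-0.2 -1.2 -0.4]
near t 22.2 pos [ 0.6141 -0.0918  0.2167] w 0.0001 F [-0.1 -0.5  0.2]
hit False, above seat -0.0039 t 23.7 pos [ 0.6143 -0.0918  0.2011] w -0.0001 F [-1.3 -0.4 -0.1]
```

The jaws shut on nothing. I'll back off and look.

```bash
python3 - <<'E'
from h import *
arm.movel([.6142,-.0918,.30],feed=.2)
arm.movep([.4208,.0058,.30],ori(90)); arm.sleep(.2); look("hood_large",tag="w_h2")
im,d=arm.get_image("scene"); cv2.imwrite("pics/scene1.png",im)
a=cv2.imread("pics/w_h1.png"); b=cv2.imread("pics/w_h2.png")
cv2.imwrite("pics/cmp.png",np.hstack([im[120:320,100:460],cv2.resize(b,(360,270))[:200]]))
E
```

```text
hood_large n 824 fit [0.4206 0.0062 0.02  ] res 0.0002 ztop 0.0632 d [-0.0027  0.0008] t 25.4
```

View pics/cmp.png

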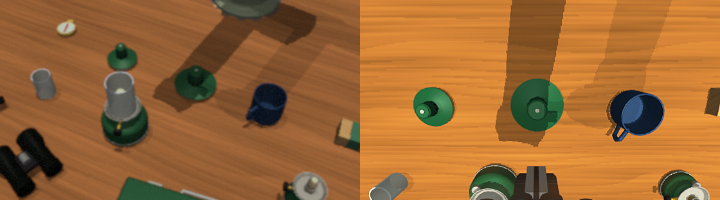

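Hood is undisturbed, and so is the seated glass. The jaws met no resistance, so I'll descend again and look before closing.

```bash
python3 - <<'E'
from h import *
arm.grip(.07); p=(.4206,.006)
arm.movel([*p,.12],feed=.25); arm.movel([*p,.046],feed=.1,threshold=8); st("down")
T=tool_T(); print("down axis",T[:3,0],"jaw",T[:3,1])
im,d=arm.get_image("wrist"); cv2.imwrite("pics/w_h3.png",im); x=look("hood_large",c0=p)
E
```

```text
down t 27.9 pos [0.4212 0.0059 0.0466] w 0.0696 F [-0.5 -0.4  1. ]
down axis [ 1.07960004e-03 -1.67684646e-04 -9.99999403e-01] jaw [-2.89176001e-06  9.99999986e-01 -1.67687866e-04]
hood_large n 4575 fit [0.4208 0.0063 0.0203] res 0.0002 ztop 0.0633 d [0.0002 0.0003] t 28.0
```

View pics/w_h3.png

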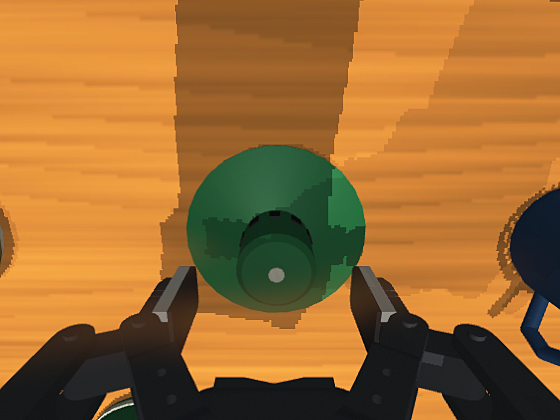

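Crown (276,270) sits squarely between the pads (195 and 352). I'll close and watch the width.

```bash
python3 - <<'E'
from h import *
for w in (.05,.042,.036):
    arm.grip(w,grip_force=35); st(f"w{w}")
im,d=arm.get_image("wrist"); cv2.imwrite("pics/w_h4.png",im); x=look("hood_large",c0=(.4208,.006))
E
```

```text
w0.05 t 28.4 pos [0.4207 0.006  0.0462] w 0.0498 F [-0.2  0.4 -0. ]
w0.042 t 28.6 pos [0.4205 0.006  0.046 ] w 0.0418 F [ 0.4 -0.3  0.1]
w0.036 t 28.8 pos [0.4206 0.006  0.046 ] w 0.0359 F [-0.3 -0.   0.2]
hood_large n 4590 fit [0.4209 0.0057 0.0254] res 0.0051 ztop 0.0633 d [ 0.0001 -0.0003] t 28.9
```

View pics/w_h4.png

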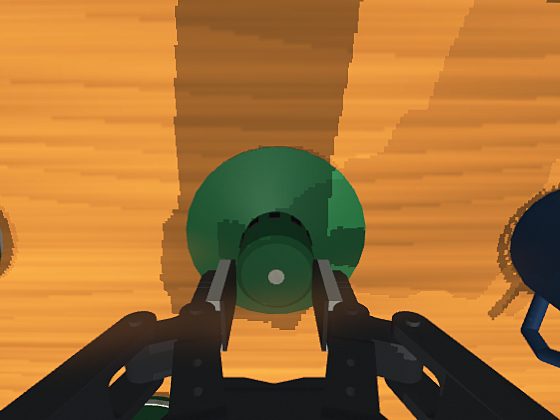

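```bash
python3 - <<'E'
from h import *
st("now"); T=tool_T(); im,d=arm.get_image("wrist"); P=cloud("wrist",d,T); Q=(P-T[:3,3])@T[:3,:3]
for v in (255,262,268,280,290,300,315,330,345):
    print(v,[(u,np.round(Q[v,u]*1000).tolist()) for u in (205,215,222,230,234,240,276)])
E
```

```text
now t 28.9 pos [0.4206 0.006  0.046 ] w 0.0358 F [ 0.  -0.2  0.2]
255 [(205, [29.0, -44.0, 12.0]), (215, [27.0, -37.0, 11.0]), (222, [25.0, -32.0, 10.0]), (230, [25.0, -27.0, 10.0]), (234, [24.0, -25.0, 9.0]), (240, [-15.0, -17.0, -9.0]), (276, [-17.0, 1.0, -10.0])]
262 [(205, [29.0, -44.0, 17.0]), (215, [27.0, -37.0, 15.0]), (222, [-27.0, -23.0, -12.0]), (230, [-29.0, -20.0, -12.0]), (234, [-24.0, -19.0, -10.0]), (240, [-16.0, -17.0, -6.0]), (276, [-17.0, 1.0, -7.0])]
268 [(205, [30.0, -44.0, 21.0]), (215, [27.0, -37.0, 20.0]), (222, [-33.0, -23.0, -11.0]), (230, [-33.0, -19.0, -12.0]), (234, [-24.0, -19.0, -7.0]), (240, [-16.0, -17.0, -3.0]), (276, [-18.0, 1.0, -4.0])]
280 [(205, [-36.0, -30.0, -8.0]), (215, [-44.0, -24.0, -12.0]), (222, [-43.0, -21.0, -12.0]), (230, [-38.0, -19.0, -9.0]), (234, [-26.0, -19.0, -2.0]), (240, [-17.0, -17.0, 4.0]), (276, [-18.0, 1.0, 3.0])]
290 [(205, [-44.0, -28.0, -7.0]), (215, [-51.0, -23.0, -12.0]), (222, [-51.0, -20.0, -12.0]), (230, [-40.0, -19.0, -5.0]), (234, [-28.0, -19.0, 2.0]), (240, [28.0, -22.0, 36.0]), (276, [-18.0, 1.0, 9.0])]
300 [(205, [-58.0, -25.0, -12.0]), (215, [-58.0, -22.0, -12.0]), (222, [-58.0, -19.0, -12.0]), (230, [-42.0, -19.0, -1.0]), (234, [-30.0, -19.0, 6.0]), (240, [30.0, -23.0, 45.0]), (276, [-16.0, 1.0, 15.0])]
315 [(205, [-68.0, -23.0, -12.0]), (215, [-69.0, -20.0, -13.0]), (222, [-57.0, -19.0, -5.0]), (230, [-43.0, -19.0, 5.0]), (234, [47.0, -29.0, 68.0]), (240, [47.0, -25.0, 69.0]), (276, [47.0, 1.0, 68.0])]
330 [(205, [-76.0, -22.0, -13.0]), (215, [-76.0, -18.0, -13.0]), (222, [-58.0, -20.0, 1.0]), (230, [46.0, -33.0, 81.0]), (234, [46.0, -30.0, 81.0]), (240, [47.0, -26.0, 81.0]), (276, [46.0, 1.0, 81.0])]
345 [(205, [-88.0, -19.0, -17.0]), (215, [-88.0, -16.0, -18.0]), (222, [-59.0, -20.0, 7.0]), (230, [nan, nan, nan]), (234, [46.0, -30.0, 94.0]), (240, [47.0, -26.0, 95.0]), (276, [45.0, 1.0, 94.0])]
```

The depth shows the pads ending around x = −25 mm in the tool frame, well short of the stated +14 mm. The tips are therefore above the crown, and I need to measure the real finger and body geometry.

```bash
python3 - <<'E'
from h import *
arm.movel([.4206,.006,.16],feed=.25)
for w in (.07,.04,.03):
    arm.grip(w); T=tool_T(); im,d=arm.get_image("wrist"); P=cloud("wrist",d,T); Q=(P-T[:3,3])@T[:3,:3]*1000
    F=Q.reshape(-1,3); 
    for nm,lo in (("finger",(abs(abs(F[:,1])-w*500)<6)&(abs(F[:,2])<14)),("body",(abs(F[:,1])<10)&(abs(F[:,2])<45))):
        S=F[lo&(F[:,0]<40)]; print(w,nm,len(S),"x pct 50/90/99/max",np.round(np.percentile(S[:,0],[50,90,99,100]),1) if len(S) else "")
    if w==.03: print([(v,np.round(Q[v,276]).tolist()) for v in (375,385,395,405,415)], "by z:",[np.round(S2.max(),0) for S2 in [F[(abs(abs(F[:,1])-w*500)<3)&(abs(F[:,2]-z)<2)&(F[:,0]<40),0] for z in (-12,-8,-4,0,4)] if len(S2)])
st("")
E
```

```text
0.07 finger 6773 x pct 50/90/99/max [-60.1 -36.8 -28.9 -25.7]
0.07 body 3345 x pct 50/90/99/max [-100.3  -94.3  -92.3  -91.3]
0.04 finger 4612 x pct 50/90/99/max [-55.6 -31.6 -23.3 -20.3]
0.04 body 3393 x pct 50/90/99/max [-100.4  -94.3  -92.4  -91.2]
0.03 finger 4822 x pct 50/90/99/max [-57.1 -32.4 -22.6 -19.7]
0.03 body 3509 x pct 50/90/99/max [-100.6  -94.4  -92.3  -91.3]
[(375, [159.0, 2.0, 232.0]), (385, [-95.0, 0.0, -10.0]), (395, [-99.0, 0.0, -12.0]), (405, [-101.0, 0.0, -11.0]), (415, [-104.0, 0.0, -11.0])] by z: [np.float64(-22.0), np.float64(-22.0), np.float64(-23.0), np.float64(-20.0), np.float64(-20.0)]
 t 30.8 pos [0.4206 0.006  0.16  ] w 0.0298 F [ 0.9 -0.4 -0.6]
```

The whole gripper sits about 34 mm farther back than stated: body at −92 mm, tips at −21 mm. I'll grasp 34 mm lower in TCP terms.

```bash
cat >> h.py <<'E'
def pick(p,ztcp,force,up,wopen,wmin):
    arm.grip(wopen); arm.movel([p[0],p[1],ztcp+.08],feed=.2); print("touch",arm.movel([p[0],p[1],ztcp],feed=.08,threshold=8))
    arm.grip(.0,grip_force=force); s=st("gripped"); assert s["gripper_width"]>wmin
    arm.movel([p[0],p[1],ztcp+.03],feed=.06); arm.movel([p[0],p[1],up],feed=.25); st("lifted"); return s["tool_pos"][2]
E
python3 - <<'E'
from h import *
h=(.4206,.006); l=(.6142,-.0918)
z=pick(h,.011,40,.27,.07,.03)
place(l,z+.158,None,.27,drop=.035)
E
```

```text
touch False
gripped t 33.3 pos [0.4211 0.0058 0.0115] w 0.0393 F [-1.5 -0.4  5.6]
lifted t 35.0 pos [0.4197 0.0061 0.2686] w 0.0390 F [-1.   0.6 -2.7]
near t 37.3 pos [ 0.6141 -0.0918  0.1812] w 0.0386 F [-0.7  0.5 -1.6]
hit True, above seat 0.0002 t 38.2 pos [ 0.6142 -0.0918  0.1697] w 0.0386 F [-0.9  0.1  6. ]
```

```bash
python3 - <<'E'
from h import *
arm.grip(.06); l=(.6142,-.0918); st("open")
arm.movel([*l,.22],feed=.12); arm.movel([*l,.31],feed=.25); arm.sleep(.1)
look("hood_large",c0=l,lift=.158,tag="w_done1")
for n in ("globe_small",):
    arm.movep([*POS[n],.28],ori(90)); arm.sleep(.2); g=look(n)
E
```

```text
open t 38.6 pos [ 0.613  -0.0915  0.168 ] w 0.0599 F [ 0.6  0.2 -0.2]
hood_large n 1910 fit [ 0.6138 -0.0925  0.0201] res 0.0002 ztop 0.2214 d [-0.0004 -0.0007] t 39.8
globe_small n 357 fit [ 0.607  -0.3323  0.0222] res 0.0008 ztop 0.0652 d [-0.0018  0.0001] t 41.0
```

View pics/w_done1.png

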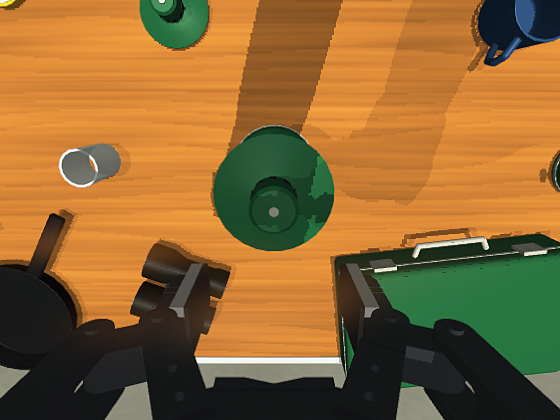

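Large hood sits level and concentric (273,205), top at 221 mm. On to the small set.

```bash
python3 - <<'E'
from h import *
arm.movep([.56,.0,.31],ori(90)); arm.movep([*POS["lantern_small"],.28],ori(90)); arm.sleep(.2); l=look("lantern_small",tag="w_ls")[:2]
arm.movep([.607,-.3323,.31],ori(90)); arm.sleep(.2); g=look("globe_small")[:2]
z=pick(g,.006,25,.31,.07,.04)
place(l,z+.060,None,.31,drop=.06)
E
```

```text
lantern_small n 597 fit [0.6168 0.3436 0.0326] res 0.0009 ztop 0.0657 d [ 0.0019 -0.0026] t 43.9
globe_small n 305 fit [ 0.6069 -0.3324  0.0222] res 0.0008 ztop 0.0652 d [-0.0019  0.    ] t 46.5
touch False
gripped t 49.5 pos [ 0.6075 -0.3327  0.0069] w 0.0483 F [0.1 1.  3.3]
lifted t 51.4 pos [ 0.6064 -0.332   0.3084] w 0.0480 F [ 0.5  0.7 -1.6]
near t 56.5 pos [0.6171 0.3438 0.0794] w 0.0480 F [-0.2 -0.8 -0.9]
hit True, above seat -0.0000 t 57.5 pos [0.6167 0.3436 0.0669] w 0.0485 F [-0.6 -0.1  4.2]
```

```bash
python3 - <<'E'
from h import *
arm.grip(.068); l=(.6168,.3436); st("open")
arm.movel([*l,.14],feed=.12); arm.movel([*l,.31],feed=.25); arm.sleep(.1)
look("globe_small",c0=l,lift=.06,tag="w_gs")
p=POS["hood_small"]; arm.movep([.45,.05,.31],ori(90)); arm.movep([*p,.28],ori(90)); arm.sleep(.2); look("hood_small")
E
```

```text
open t 57.8 pos [0.6155 0.3431 0.0652] w 0.0678 F [-0.5  0.2 -0.5]
globe_small n 431 fit [0.6163 0.3428 0.0222] res 0.0008 ztop 0.1252 d [-0.0005 -0.0008] t 59.5
hood_small n 494 fit [ 0.4238 -0.2138  0.015 ] res 0.0003 ztop 0.0572 d [-0.0015  0.0002] t 62.1
```

View pics/w_gs.png

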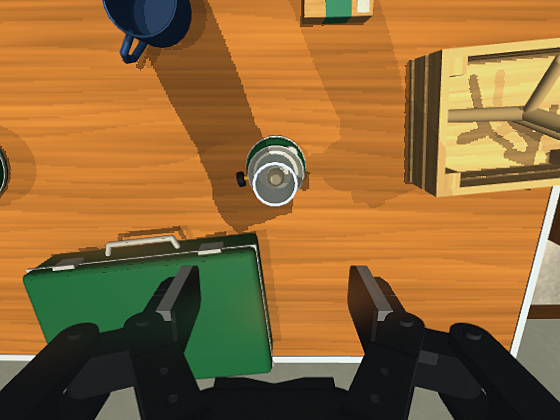

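Small glass is seated (275,183), top at 125 mm. Now its hood.

```bash
python3 - <<'E'
from h import *
h=(.4238,-.2138); l=(.6163,.3430)
z=pick(h,.009,40,.28,.06,.02)
arm.movep([.45,.05,.31],ori(90))
place(l,z+.116,None,.31,drop=.035)
E
```

```text
touch False
gripped t 65.0 pos [ 0.4242 -0.2142  0.0095] w 0.0288 F [-0.   0.9  4.6]
lifted t 66.8 pos [ 0.4231 -0.2133  0.2786] w 0.0287 F [ 0.4  0.3 -1.8]
near t 71.0 pos [0.6161 0.3429 0.1372] w 0.0292 F [-0.5 -0.3 -0.5]
hit True, above seat 0.0002 t 72.0 pos [0.6163 0.343  0.1257] w 0.0286 F [ 0.4 -0.6  6.2]
```

```bash
python3 - <<'E'
from h import *
arm.grip(.055); l=(.6163,.343); st("open")
arm.movel([*l,.19],feed=.12); arm.movel([*l,.31],feed=.25); arm.sleep(.1)
look("hood_small",c0=l,lift=.116)
arm.movep([.40,.30,.31],ori(90)); arm.sleep(.2)
a,_=arm.get_image("scene"); b,_=arm.get_image("side"); cv2.imwrite("pics/end.png",np.hstack([a[120:360,100:490],b[100:340,150:540]]))
E
```

```text
open t 72.3 pos [0.6153 0.3425 0.124 ] w 0.0551 F [ 0.3 -0.2 -1.4]
hood_small n 784 fit [0.6155 0.3424 0.015 ] res 0.0003 ztop 0.1732 d [-0.0008 -0.0006] t 73.8
```

View pics/end.png

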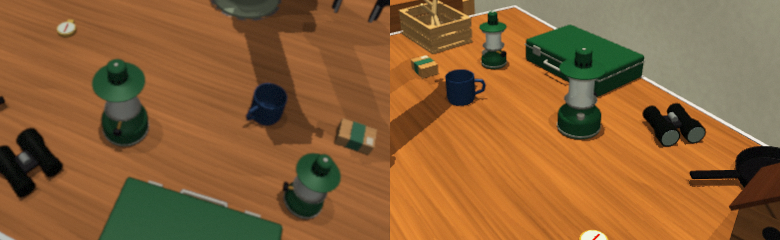

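Both lanterns are fully assembled and upright in both views, at (125,105) and (310,185) in the scene half. The mug, carton and compass are where they were. Handing in.

```bash
python3 -c "
from bench import arm
arm.finish_job()"
```

```text
the job is handed in; nothing more can be done
```

Both lanterns are back together, each with its own glass in the gallery and its matching hood on top. I handed the job in at about 75 s on the robot's clock.

- **Final checks:** the hood crowns measured 221 mm and 173 mm high (222 and 174 expected), each within 1 mm of its glass's centre. In the last scene and side pictures both lanterns stand upright where they were, and the mug, compass and carton look undisturbed by eye.
- **Missed grasp:** my first try at the large hood closed on nothing. I then lowered the empty, closed gripper over the seated large glass before noticing. It touched nothing, and the glass and hood had not moved.
- **Data that disagreed:** wrist-camera depth showed the gripper sits about 34 mm farther back along the tool than stated. I gripped the other three parts that much lower. The large glass had already been moved before I found this, held only near its very top, but it seated correctly.
- **Camera differences:** wrist and fixed-camera positions differed by 2–4 mm, and I used the wrist values.

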